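# Lay the scoop on its rest and open the descaler jug

## Robot

A 6-joint arm with a two-finger parallel gripper is mounted at the origin on the work surface. World frame = base frame: x ahead of the robot, y to its left, z up, the work surface at z = 0. Lengths are in m, angles in rad, forces in N, time in s.
With the tool pointing down it reaches from about 0.275 to 0.75 m from the base axis. Payload 10.2 kg.
Tool frame: the origin (TCP) lies midway between the tips of the shut fingers; the grasp point (between the pads) lies 19 mm behind it (env.hold_point_z is the distance from the TCP to the grasp point, in m); x points along the fingers, z is the direction in which the jaws open and shut, and the axes are right-handed (so a half turn about x gives the same grasp; the last joint's range is limited). The gripper opens to 85 mm and grips with 20 to 120 N. Pads are 22 mm wide; open, the fingers measure 114 mm over their backs; the gripper's body (76 mm by 85 mm) begins 54 mm behind the grasp point. The pads swing forward as they close: fully open they stand 13 mm farther back than shut.
Start: joints at [-1.404, 0.313, 1.498, -0, 1.331, -0.223], TCP at [0.199, -0.486, 0.231] pointing down, gripper open.
Joint ranges: [-2.94, 2.94], [-0.97, 2.17], [0.19, 2.56], [-1.23, 4.37], [0.02, 3.11], [-2.88, 2.88]. Speed limits (rad/s): [2.39, 2.39, 3.01, 3.14, 3.14, 3.14].

## Interface

Orientations are given as a unit quaternion [x, y, z, w].
In Python, from bench import env, kinematics, monitor, eyes, job gives the robot as it stands. The module is installed in compiled form; this text tells all that it offers. Calls block until the motion is done:
- env.reach(position, orientation): joint-space move of the TCP to a pose.
- env.movel(position, velocity=0.15, frame=None, guard=None): straight line of the TCP; frame=None keeps the orientation; velocity is the mean speed in m/s. With guard (N) it stops when the force on the tool has changed by that much, and returns True; else False.
- env.set_joints(angles): joint-space move.
- env.release() and env.close_gripper(effort=None): open the fingers fully, or close them until they stop; effort is the grip in N (None keeps the last).
- env.hold(seconds).
- kinematics.ik(position, orientation): joint angles nearest the present ones, or None.
- monitor.sense(): the state.
- eyes.grab_frame(name): name is "side" or "top" or "wrist"; returns a dict with "frame" (384x512x3 uint8, red, green, blue), "mtx" (3x3 intrinsics, pixels), "k1" (the pictures are not rectified: a ray, as slopes to the right and down, at radius r is drawn at 1 + k1 r^2 times it, then the intrinsics apply), "view" (4x4, takes a point from world to camera coordinates). Camera axes: x right, y down, z forward; pixel columns grow to the right and rows downward; lengths in m; the calibration is good to about 2 mm. A picture is of the moment at which its call begins. There is no depth.
A pose or a line that the arm cannot do raises env.MotionError and nothing moves.
- job.hand_in(): hands the job in, once; it reports no verdict.
The state is a dict: "clock": time; "joints": joint angles; "qvel": joint speeds; "joint_efforts": joint torques, N m; "position": TCP position; "ee_rot": TCP orientation; "contact_force": force on the tool from outside, world axes, zero at the start; "ft_torque": the same for the moment, N m; "finger_gap": opening from 0.0 (shut) to 1.0 (fully open).
Only numpy, scipy, OpenCV 4.12 (cv2) and the standard library are available. Lean on these libraries where they do the work, as an engineer would, in place of code of your own. Each camera call takes 0.05 s, during which the arm holds its last target.

## Task

Get ready to dose the descaling granules for the couscous pot: first lay the olive-wood scoop in the two notches of its wooden rest, centred, level and with its bowl facing up, and let go of it. Then open the green jug: press its white safety cap fully down, keep it pressed while you turn it a quarter turn anticlockwise (seen from above), and lift it straight off. Finish still holding the cap, upright and still, about 8 cm above the jug's mouth, with the scoop left lying in its rest and the basket, tajine lid and measuring cup left where they stand.

Things in the scene. Friction and masses are not known exactly. Their poses are not given: they have to be found in the camera images.
- scoop: Olive-wood scoop, 252 mm long, 50-100 g, lying level, bowl up. Origin on its underside below mid-handle; x along the handle to the bowl, z up. Handle: round rod, 14 mm diameter, axis 20 mm above the origin, free from x -98 to +96 mm. Round bowl 46 mm wide, 28 mm high at x +118 mm; foot block 12 x 20 x 27 mm at x -104 mm. Balances near x +15 mm.
- rest: Light wooden scoop rest, fixed. Plate 150 (x) x 70 x 10 mm, origin centre of its underside, z up. Posts 12 mm thick at x -55 and +55 mm, each topped by a V notch running along x: bottom 50 mm up, mouth 35 mm wide, tips 73 mm up; free space between posts. Seated, the scoop lies along x (bowl at either end), its origin 40 mm above the rest's origin, handle axis 60 mm up.
- jug: Green plastic jug, held immovably in a steel ring of 116 mm diameter. Origin on its axis at counter height, z up. Body 100 mm in diameter to 66 mm up, shoulders sloping to 40 mm diameter at 92 mm, neck 32 mm with a 43 mm bead at 101-110 mm. Moulded handle reaching 83 mm out on the -x side, below 75 mm. Mouth 132 mm up; a white sprung liner stands up to 10 mm out of it.
- cap: White ribbed cap on the neck, 54 mm diameter, 36 mm high, 40 g, red bar on top along its x. Origin on its axis at the lower edge, z up; closed: 108 mm above the counter, x along the jug's x. Grip at any yaw. Pressed, it sinks 8 mm to a hard stop (spring 6 N, at the bottom 11 N); locked unless 6.5 mm down. Turns only anticlockwise from above; 50 to 125 degrees from closed it lifts off.
- basket: Bystander: round aluminium couscous basket, 180 mm across, 110 mm high, two side handles; origin at the centre of its underside.
- tajine_lid: Bystander: conical clay tajine lid, 180 mm across, 160 mm high; origin at the centre of its underside.
- measure: Bystander: steel measuring cup, 72 mm across, 60 mm high; origin at the centre of its underside.
Things that resemble listed ones, but are neither listed nor needed, are in the scene too. There is more than one size of the cap; the one meant has the size given above. Several things have the shape of the rest; the one meant has the colours described above.

How it is judged:
By the outcome, as a careful person would: the job done as asked, in the order asked, and still so for the second after the job is handed in, while the arm keeps its last pose, push and grip.
It also fails if it takes over 58 s, if anything falls off the work surface, if the arm or the gripper's body presses on something with over 40 N, if the wrist force passes 120 N, or if a joint passes its speed limit or range.

## Working session

There is one attempt and no reset: what is moved stays moved. The work goes in short steps, each a Python script; the robot and the scene stay as the last script left them, time stands still between calls to the robot, and variables do not carry over. Pictures are saved under pics/ and viewed, and the job is handed in when it is done.

```bash
ls; mkdir -p pics
python3 - <<'E'
from bench import env,kinematics,monitor,eyes,job
import cv2
for n in ["side","top","wrist"]:
    f=eyes.grab_frame(n); cv2.imwrite(f"pics/{n}0.png",cv2.cvtColor(f["frame"],cv2.COLOR_RGB2BGR)); print(n,f["mtx"],f["k1"],f["view"])
print(monitor.sense())
E
```

```text
pics
side [[383.85416617   0.         259.90068861]
 [  0.         383.85416617 189.67312805]
 [  0.           0.           1.        ]] -0.06408247970940219 [[ 0.9893222  -0.14569504 -0.0038142  -0.60154782]
 [-0.10311821 -0.68123622 -0.72476468  0.18652995]
 [ 0.10299624  0.7174191  -0.68898593  0.94824334]
 [ 0.          0.          0.          1.        ]]
top [[411.10858189   0.         248.52973855]
 [  0.         411.10858189 195.57583493]
 [  0.           0.           1.        ]] 0.039513186131390696 [[-0.00626781 -0.99955858  0.02904059  0.05815199]
 [-0.99888598  0.0049     -0.04693387  0.62112937]
 [ 0.04677086 -0.02930241 -0.99847577  1.10897575]
 [ 0.          0.          0.          1.        ]]
wrist [[306.6005068    0.         254.4190586 ]
 [  0.         306.6005068  195.85920831]
 [  0.           0.           1.        ]] -0.035142561331756667 [[ 0.37910952 -0.92534967 -0.00198818 -0.52444673]
 [-0.88226275 -0.36210344  0.30082144 -0.03770344]
 [-0.27908494 -0.11229017 -0.95367841  0.38113802]
 [ 0.          0.          0.          1.        ]]
{'clock': 0.15, 'joints': array([-1.40438896e+00,  3.13311755e-01,  1.49823407e+00, -4.56932546e-05,
        1.33100141e+00, -2.23407532e-01]), 'qvel': array([-0.00125361, -0.00136418, -0.00295856,  0.00069334,  0.00016037,
       -0.00061663]), 'joint_efforts': array([ 1.90527491e-03, -4.12368608e+01, -2.59797317e+01, -1.38280679e-04,
        3.26926551e-03,  1.64971226e-05]), 'position': array([ 0.19945161, -0.48543562,  0.23088224]), 'ee_rot': array([ 0.39392627,  0.58761589, -0.39345712,  0.58712959]), 'contact_force': array([-0.36513604,  0.57198003, -0.31478226]), 'ft_torque': array([-0.04711891,  0.02556148, -0.02993336]), 'finger_gap': 0.9991366861629454}
```

View pics/side0.png

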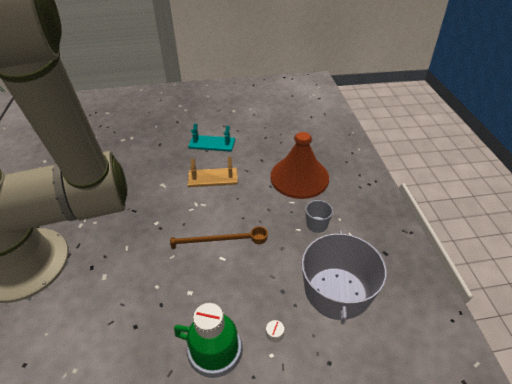

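View pics/top0.png

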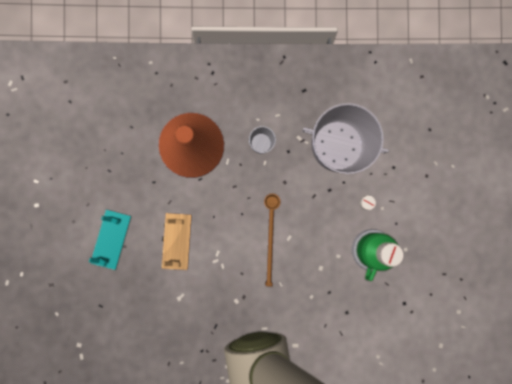

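View pics/wrist0.png

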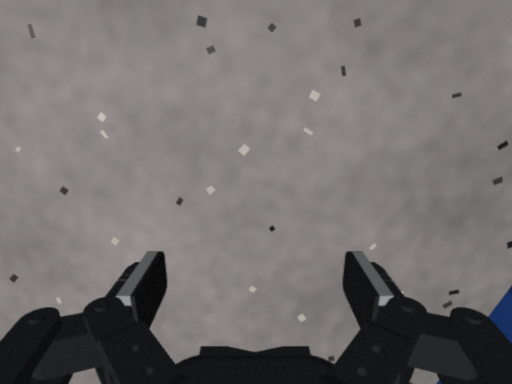

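The side view shows the scoop from (172,243) to its bowl at (260,235), the orange rest at (213,178) and a teal decoy above it. The jug is at (212,345) with its cap at (208,316), and a small decoy cap lies at (275,330). The top view shows the same: scoop (272,200)–(268,285), rest (176,242), cap (392,255).

```bash
cat > h.py <<'E'
import numpy as np, cv2
from bench import env,kinematics,monitor,eyes,job
from scipy.spatial.transform import Rotation as R
def grab(n,save=None):
    f=eyes.grab_frame(n)
    if save: cv2.imwrite(f"pics/{save}.png",cv2.cvtColor(f["frame"],cv2.COLOR_RGB2BGR))
    return f
def rays(f,px):
    p=cv2.undistortPoints(np.array(px,float).reshape(-1,1,2),f["mtx"],np.array([f["k1"],0,0,0,0.])).reshape(-1,2)
    V=f["view"]; d=np.c_[p,np.ones(len(p))]@V[:3,:3]; o=-V[:3,:3].T@V[:3,3]
    return o,d
def onz(f,px,z):
    o,d=rays(f,px); return o+d*((z-o[2])/d[:,2])[:,None]
def tri(f1,p1,f2,p2):
    o1,d1=rays(f1,[p1]);o2,d2=rays(f2,[p2]);d1=d1[0];d2=d2[0]
    A=np.c_[d1,-d2]; s=np.linalg.lstsq(A,o2-o1,rcond=None)[0]
    a=o1+s[0]*d1;b=o2+s[1]*d2; return (a+b)/2,np.linalg.norm(a-b)
def proj(f,P):
    P=np.array(P,float).reshape(-1,3); V=f["view"]
    return cv2.projectPoints(P,cv2.Rodrigues(V[:3,:3])[0],V[:3,3],f["mtx"],np.array([f["k1"],0,0,0,0.]))[0].reshape(-1,2)
def mask(f,lo,hi,roi=None):
    m=cv2.inRange(cv2.cvtColor(f["frame"],cv2.COLOR_RGB2HSV),np.array(lo),np.array(hi))
    if roi:
        z=np.zeros_like(m);x0,y0,x1,y1=roi;z[y0:y1,x0:x1]=m[y0:y1,x0:x1];m=z
    return m
def blobs(m,amin=15):
    n,l,s,c=cv2.connectedComponentsWithStats(m)
    return [(s[i][4],c[i].round(1),s[i][:4]) for i in range(1,n) if s[i][4]>=amin]
def down(yaw):
    # tool x down, tool z (jaw axis) at horizontal angle yaw
    z=np.array([np.cos(yaw),np.sin(yaw),0]);x=np.array([0,0,-1.]);y=np.cross(z,x)
    return R.from_matrix(np.c_[x,y,z]).as_quat()
E
python3 - <<'E'
from h import *
for n in ["side","top"]:
    f=grab(n); hsv=cv2.cvtColor(f["frame"],cv2.COLOR_RGB2HSV)
    px={"side":[(213,178),(220,239),(212,350),(215,309),(208,320),(208,316),(193,172),(260,229)],"top":[(176,242),(270,250),(366,245),(385,260),(392,255),(176,218),(272,200)]}[n]
    for p in px: print(n,p,hsv[p[1],p[0]])
    roi={"side":((180,60,255,200),(165,150,275,250),(190,300,230,335)),"top":((155,205,200,280),(255,190,290,295),(375,240,410,270))}[n]
    x=[cv2.resize(cv2.cvtColor(f["frame"][b:d,a:c],cv2.COLOR_RGB2BGR),None,fx=4,fy=4,interpolation=cv2.INTER_CUBIC) for a,b,c,d in roi]
    H=max(i.shape[0] for i in x); out=np.hstack([np.pad(i,((0,H-i.shape[0]),(0,0),(0,0))) for i in x]); cv2.imwrite(f"pics/z_{n}.png",out[:600,:]); print(out.shape)
E
```

```text
side (213, 178) [ 17 157 175]
side (220, 239) [ 12 191  60]
side (212, 350) [ 68 240 103]
side (215, 309) [ 19  19 232]
side (208, 320) [ 20  22 231]
side (208, 316) [  1 198 187]
side (193, 172) [ 15 151  83]
side (260, 229) [ 12 190  59]
(560, 900, 3)
top (176, 242) [ 16 121 191]
top (270, 250) [ 14 156 136]
top (366, 245) [ 67 169 130]
top (385, 260) [ 15  25 225]
top (392, 255) [  2 115 193]
top (176, 218) [ 16 123 189]
top (272, 200) [ 14 160 151]
(420, 460, 3)
```

Run:
```python
from h import *
s=grab("side");t=grab("top")
# cap red bar
rs=blobs(mask(s,(0,120,90),(6,255,255),(190,300,230,335)));rt=blobs(mask(t,(0,70,90),(8,255,255),(375,240,410,270)),5)
print(rs,rt); 
P,e=tri(s,rs[0][1],t,rt[0][1]);print("cap top",P,e)
ms=mask(t,(0,70,90),(8,255,255),(375,240,410,270));pts=np.argwhere(ms)[:,::-1]
w=onz(t,pts,.144)[:,:2];u,_,vt=np.linalg.svd(w-w.mean(0));print("bar dir",np.degrees(np.arctan2(vt[0][1],vt[0][0])),w.mean(0))
# scoop
for n,f,roi,z in(("top",t,(255,190,290,295),.02),("side",s,(165,220,275,250),.02)):
    m=mask(f,(5,110,20),(22,255,220),roi);pts=np.argwhere(m)[:,::-1]
    b=blobs(m);print(n,b)
    w=onz(f,pts,z);c=w[:,:2].mean(0);vt=np.linalg.svd(w[:,:2]-c)[2];d=vt[0]*np.sign(vt[0][0])
    q=(w[:,:2]-c)@d;k=(q>np.percentile(q,10))&(q<np.percentile(q,60))
    h=w[k][:,:2];vh=np.linalg.svd(h-h.mean(0))[2][0];vh*=np.sign(vh[0])
    print(n,"c",c,"ends",c+d*q.min(),c+d*q.max(),q.ptp() if hasattr(q,'ptp') else np.ptp(q),"handle dir deg",np.degrees(np.arctan2(vh[1],vh[0])),"pt",h.mean(0))
m=mask(t,(10,90,60),(24,255,255),(155,205,200,280));print(blobs(m))
r=cv2.minAreaRect(max(cv2.findContours(m,0,2)[0],key=cv2.contourArea));print(r)
w=onz(t,cv2.boxPoints(r),.01);print(w)
```

```text
[(np.int32(58), array([207.5, 315.2]), array([196, 312,  24,   7], dtype=int32))] [(np.int32(41), array([391.9, 254.7]), array([389, 247,   7,  17], dtype=int32))]
cap top [ 0.47066563 -0.28592137  0.14430717] 0.0009269658970468025
bar dir 158.76010314680676 [ 0.47109083 -0.28609998]
top [(np.int32(476), array([270.6, 230. ]), array([265, 194,  15,  92], dtype=int32))]
top c [ 0.52791908 -0.00446366] ends [0.38023323 0.00352631] [ 0.62536057 -0.00973536] 0.2454858158807294 handle dir deg -2.6500555635041705 pt [ 0.49363706 -0.00226088]
side [(np.int32(678), array([226.2, 236.9]), array([170, 226,  98,  23], dtype=int32))]
side c [ 0.52025685 -0.00434815] ends [0.37608462 0.00169296] [ 0.62640245 -0.00879587] 0.25053748822559185 handle dir deg -2.63915995150493 pt [ 0.48263877 -0.00222409]
[(np.int32(1416), array([176. , 241.2]), array([162, 213,  29,  57], dtype=int32))]
((175.80709838867188, 241.2005157470703), (26.147666931152344, 55.28771209716797), 4.085616588592529)
[[0.42795268 0.2921548  0.01      ]
 [0.5762223  0.28237494 0.01      ]
 [0.57068847 0.21197801 0.01      ]
 [0.42210114 0.22232768 0.01      ]]
```

View pics/z_top.png

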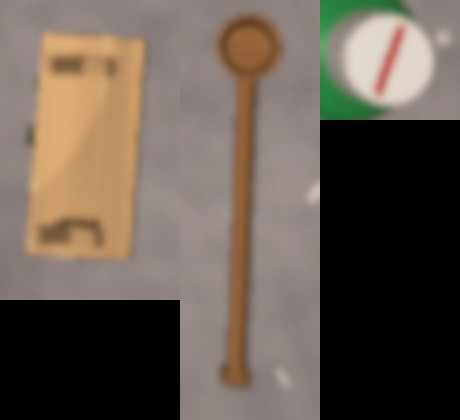

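View pics/z_side.png

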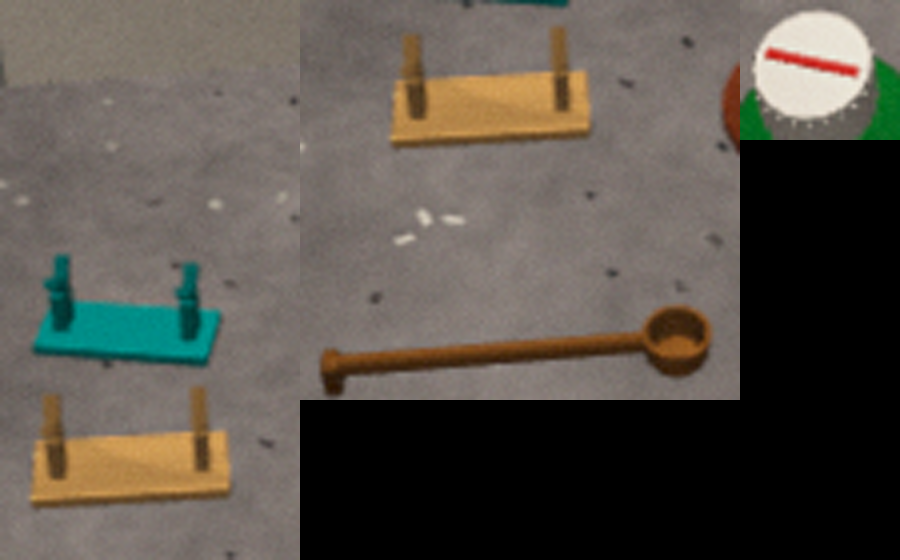

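Run:
```python
from h import *
s0=monitor.sense(); f=grab("wrist")
V=f["view"];Rc=V[:3,:3];c=-Rc.T@V[:3,3]
Rt=R.from_quat(s0["ee_rot"]).as_matrix()
print("cam in tool",Rt.T@(c-s0["position"]),"cam fwd in tool",Rt.T@Rc[2])
q0=s0["joints"]
for nm,p in (("jug",[.471,-.286,.111]),("scoop",[.505,-.003,.004]),("rest",[.51,.25,.041])):
    for y in range(-180,180,30):
        for q in [kinematics.ik(p,down(np.radians(y)))]:
            print(nm,y,None if q is None else np.round(q,2))
```

```text
cam in tool [-0.14297319  0.07818405  0.00033561] cam fwd in tool [ 0.95360403 -0.30106171 -0.00109557]
jug -180 [-0.76  0.49  1.57 -0.    1.08  2.38]
jug -150 [-0.76  0.49  1.57 -0.    1.08  1.86]
jug -120 [-0.76  0.49  1.57 -0.    1.08  1.34]
jug -90 [-0.76  0.49  1.57 -0.    1.08  0.81]
jug -60 [-0.76  0.49  1.57  0.    1.08  0.29]
jug -30 [-0.76  0.49  1.57 -0.    1.08 -0.23]
jug 0 [-0.76  0.49  1.57 -0.    1.08 -0.76]
jug 30 [-0.76  0.49  1.57 -0.    1.08 -1.28]
jug 60 [-0.76  0.49  1.57  0.    1.08 -1.81]
jug 90 [-0.76  0.49  1.57 -0.    1.08 -2.33]
jug 120 [-0.76  0.49  1.57 -0.    1.08 -2.85]
jug 150 None
scoop -180 None
scoop -150 [-0.24  0.58  1.78 -0.    0.78  2.38]
scoop -120 [-0.24  0.58  1.78 -0.    0.78  1.86]
scoop -90 [-0.24  0.58  1.78 -0.    0.78  1.33]
scoop -60 [-0.24  0.58  1.78 -0.    0.78  0.81]
scoop -30 [-0.24  0.58  1.78 -0.    0.78  0.29]
scoop 0 [-0.24  0.58  1.78 -0.    0.78 -0.24]
scoop 30 [-0.24  0.58  1.78 -0.    0.78 -0.76]
scoop 60 [-0.24  0.58  1.78 -0.    0.78 -1.29]
scoop 90 [-0.24  0.58  1.78 -0.    0.78 -1.81]
scoop 120 [-0.24  0.58  1.78 -0.    0.78 -2.33]
scoop 150 [-0.24  0.58  1.78 -0.    0.78 -2.86]
rest -180 None
rest -150 [ 0.25  0.62  1.57 -0.    0.95  2.87]
rest -120 [ 0.25  0.62  1.57 -0.    0.95  2.34]
rest -90 [ 0.25  0.62  1.57 -0.    0.95  1.82]
rest -60 [ 0.25  0.62  1.57 -0.    0.95  1.3 ]
rest -30 [ 0.25  0.62  1.57 -0.    0.95  0.77]
rest 0 [ 0.25  0.62  1.57 -0.    0.95  0.25]
rest 30 [ 0.25  0.62  1.57 -0.    0.95 -0.27]
rest 60 [ 0.25  0.62  1.57 -0.    0.95 -0.8 ]
rest 90 [ 0.25  0.62  1.57 -0.    0.95 -1.32]
rest 120 [ 0.25  0.62  1.57 -0.    0.95 -1.84]
rest 150 [ 0.25  0.62  1.57 -0.    0.95 -2.37]
```

Run:
```python
from h import *
env.reach([.471,-.286,.27],down(np.radians(-60))); f=grab("wrist","w_jug");np.savez("jug.npz",**f)
print(proj(f,[[.471,-.286,.144]]))
env.reach([.50,-.003,.20],down(np.radians(87.35))); f=grab("wrist","w_sc1");np.savez("sc1.npz",**f)
env.movel([.57,-.006,.20]); f=grab("wrist","w_sc2");np.savez("sc2.npz",**f)
print(monitor.sense()["clock"])
a=[cv2.imread(f"pics/{n}.png") for n in("w_jug","w_sc1","w_sc2")]
cv2.imwrite("pics/c1.png",cv2.resize(np.vstack([np.hstack(a[:2]),np.hstack([a[2],a[2]*0])]),(800,600)))
```

```text
[[253.8092265  187.88111448]]
4.2333
```

View pics/c1.png

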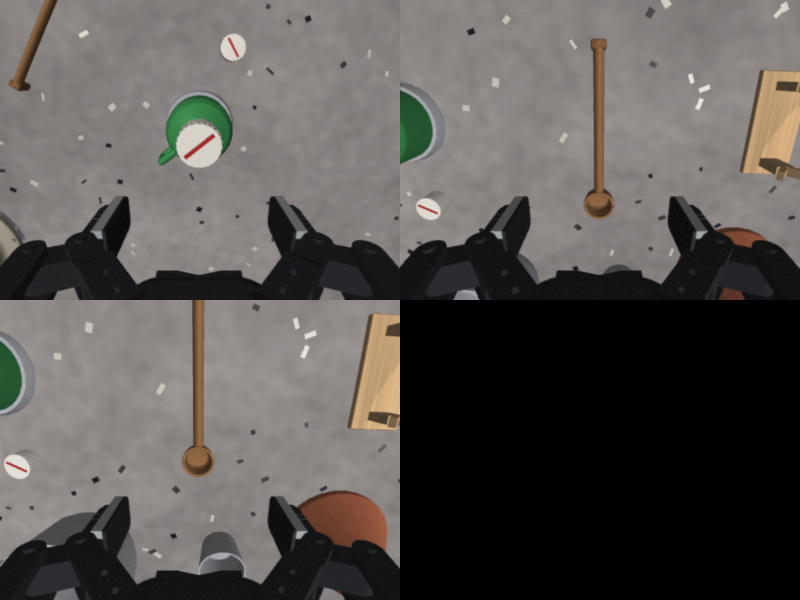

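The wrist pictures show the cap at about (254,187), matching the prediction. In the first scoop view the foot is at about (254,57) and the bowl at (254,262); in the second the bowl is at (253,205).

Run:
```python
from h import *
F={k:dict(np.load(k+".npz")) for k in("jug","sc1","sc2")}
for f in F.values(): f["k1"]=float(f["k1"])
f=F["jug"];m=mask(f,(0,120,60),(8,255,255),(220,160,285,215));p=np.argwhere(m)[:,::-1];w=onz(f,p,.144)
vt=np.linalg.svd(w[:,:2]-w[:,:2].mean(0))[2];r=cv2.minAreaRect(p.astype(np.float32))
print("cap",w.mean(0),"bar deg",np.degrees(np.arctan2(vt[0,1],vt[0,0])),r)
t=grab("top","top1")
P,e=tri(f,p.mean(0),t,(391.9,254.7));print("cap tri wrist/top",P,e)
mw=mask(f,(0,0,175),(180,45,255),(215,150,295,225))|m;c=max(cv2.findContours(mw,0,2)[0],key=cv2.contourArea);(x,y),rr=cv2.minEnclosingCircle(c)
o,d=rays(f,[(x,y)]);print("circle",x,y,rr, onz(f,[(x,y),(x+rr,y)],.144))
B={}
for k in("sc1","sc2"):
    f=F[k];m=mask(f,(5,110,20),(22,255,235),(220,0,285,285));c=max(cv2.findContours(m,0,2)[0],key=cv2.contourArea)
    p=np.argwhere(m)[:,::-1];y0,y1=p[:,1].min(),p[:,1].max()
    W=[(yy,)+tuple(p[p[:,1]==yy][[0,-1],0]) for yy in range(y0,y1+1,1)]
    bowl=p[p[:,1]>=y1-45]; wid=[(a[0],max(p[p[:,1]==a[0]][:,0])-min(p[p[:,1]==a[0]][:,0])+1) for a in W]
    print(k,y0,y1,[w for w in wid][-52:])
    ys=np.arange(y0+25,y1-60);L=np.array([[p[p[:,1]==v][:,0].min(),v] for v in ys]);Rr=np.array([[p[p[:,1]==v][:,0].max()+0.,v] for v in ys])
    mid=(L+Rr)/2;w=onz(f,mid,.02)[:,:2];vt=np.linalg.svd(w-w.mean(0))[2][0];vt*=np.sign(vt[0])
    print(" handle dir",np.degrees(np.arctan2(vt[1],vt[0])),w.mean(0), "apparent diam",np.linalg.norm(onz(f,L,.02)-onz(f,Rr,.02),axis=1).mean())
    print(" foot end",onz(f,[(254,y0)],.027),"bowl end",onz(f,[(254,y1)],.028))
    cv2.imwrite(f"pics/{k}z.png",cv2.resize(cv2.cvtColor(f["frame"][max(0,y1-60):y1+15,210:300],cv2.COLOR_RGB2BGR),None,fx=6,fy=6,interpolation=cv2.INTER_CUBIC))
```

```text
cap [ 0.47195175 -0.28650109  0.144     ] bar deg 158.8289843583678 ((254.80484008789062, 187.24789428710938), (4.489270210266113, 46.5761833190918), 52.25319290161133)
cap tri wrist/top [ 0.47097784 -0.28716979  0.14057024] 0.0005136039464815295
circle 254.1531524658203 185.78378295898438 29.41217613220215 [[ 0.47287769 -0.28528359  0.144     ]
 [ 0.48621876 -0.30848637  0.144     ]]
sc1 50 279 [(228, np.int64(11)), (229, np.int64(11)), (230, np.int64(11)), (231, np.int64(11)), (232, np.int64(11)), (233, np.int64(11)), (234, np.int64(11)), (235, np.int64(11)), (236, np.int64(10)), (237, np.int64(11)), (238, np.int64(11)), (239, np.int64(10)), (240, np.int64(10)), (241, np.int64(11)), (242, np.int64(12)), (243, np.int64(16)), (244, np.int64(19)), (245, np.int64(22)), (246, np.int64(25)), (247, np.int64(26)), (248, np.int64(27)), (249, np.int64(29)), (250, np.int64(30)), (251, np.int64(31)), (252, np.int64(32)), (253, np.int64(33)), (254, np.int64(33)), (255, np.int64(34)), (256, np.int64(35)), (257, np.int64(36)), (258, np.int64(37)), (259, np.int64(37)), (260, np.int64(37)), (261, n
[... 1172 characters left out ...]
4(38)), (202, np.int64(40)), (203, np.int64(40)), (204, np.int64(40)), (205, np.int64(40)), (206, np.int64(40)), (207, np.int64(40)), (208, np.int64(40)), (209, np.int64(40)), (210, np.int64(40)), (211, np.int64(40)), (212, np.int64(38)), (213, np.int64(38)), (214, np.int64(38)), (215, np.int64(36)), (216, np.int64(36)), (217, np.int64(34)), (218, np.int64(32)), (219, np.int64(30)), (220, np.int64(28)), (221, np.int64(27)), (222, np.int64(24)), (223, np.int64(20)), (224, np.int64(16)), (225, np.int64(11))]
 handle dir -2.5783668715086168 [ 0.49010403 -0.00287521] apparent diam 0.011261048398008348
 foot end [[0.40644698 0.00173414 0.027     ]] bowl end [[ 0.62669873 -0.00880603  0.028     ]]
```

Run:
```python
from h import *
q=down(np.radians(90-2.7))
env.reach([.5026,-.0035,.09],q)
print(env.movel([.5026,-.0035,.0035],velocity=.08,guard=8),monitor.sense()["position"])
env.close_gripper(effort=50)
s=monitor.sense();print(s["finger_gap"],s["contact_force"])
env.movel([.5026,-.0035,.16],velocity=.15)
s=monitor.sense();print(s["finger_gap"],s["contact_force"],s["ft_torque"],s["position"],s["clock"])
grab("side","s2");grab("wrist","w2")
a=[cv2.imread(f"pics/{n}.png") for n in("s2","w2")];cv2.imwrite("pics/c2.png",cv2.resize(np.hstack(a),(800,300)))
```

```text
False [ 0.50293113 -0.0035791   0.00393912]
0.14065598801685025 [-0.05680178  0.13977163  3.41928587]
0.14075071150721086 [-0.88657369 -0.81885809 -0.3337753 ] [-0.03180809  0.05854374 -0.01924574] [ 0.50217702 -0.00340449  0.15918546] 7.9583
```

View pics/c2.png

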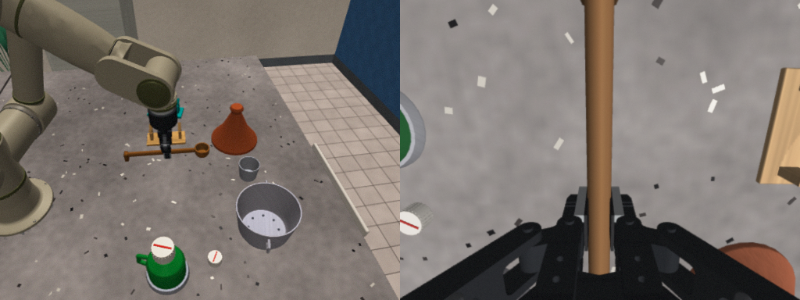

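The scoop is held level in the side picture at (165,153), and in the wrist picture its handle runs straight up the middle (x≈598 of 800). Next I look at the rest from two wrist places.

Run:
```python
from h import *
q=down(np.radians(90-3.5))
env.reach([.57,.17,.24],q); f=grab("wrist","r1");np.savez("r1.npz",**f)
env.movel([.57,.34,.24],velocity=.2); f=grab("wrist","r2");np.savez("r2.npz",**f)
print(monitor.sense()["clock"])
a=[cv2.imread(f"pics/{n}.png") for n in("r1","r2")];cv2.imwrite("pics/c3.png",cv2.resize(np.hstack(a),(800,300)))
```

```text
9.9833
```

View pics/c3.png

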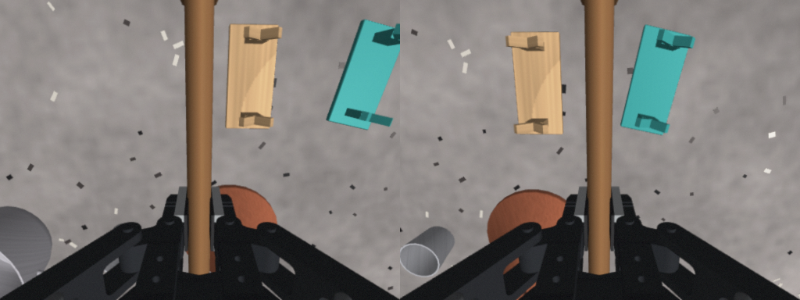

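The first view shows the rest at about (252,76) of the composite, the second at about (537,82), both with the plate edges clear. I zoom in.

Run:
```python
import cv2,numpy as np
a=cv2.imread("pics/r1.png")[20:175,280:370];b=cv2.imread("pics/r2.png")[30:185,130:220]
cv2.imwrite("pics/c4.png",np.hstack([cv2.resize(i,None,fx=3.8,fy=3.8,interpolation=cv2.INTER_CUBIC) for i in(a,b)]))
```

```text
(no output)
```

View pics/c4.png

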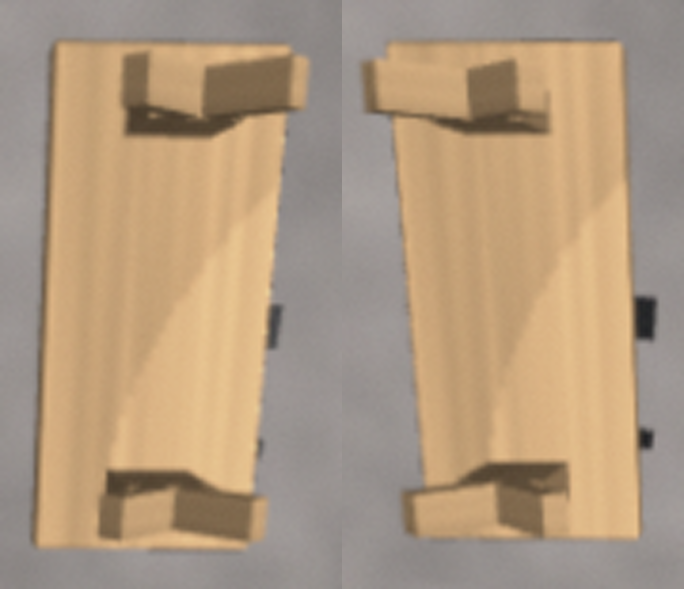

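Run:
```python
from h import *
F={k:dict(np.load(k+".npz")) for k in("r1","r2")}
for f in F.values(): f["k1"]=float(f["k1"])
a,b=F["r1"],F["r2"]
A=lambda x,y:((x+.5)/3.8-.5+280,(y+.5)/3.8-.5+20)
B=lambda x,y:((x-342+.5)/3.8-.5+130,(y+.5)/3.8-.5+30)
V=[]
for n,p,q in(("far-back V",(204,68),(468,70)),("far-front V",(204,116),(468,117)),("near-front V",(177,487),(499,485)),("near-back V",(172,531),(500,531)),("plate BR",(247,548),(640,538)),("plate tl/",(55,42),(388,43)),):
    P,e=tri(a,A(*p),b,B(*q));print(n,P.round(4),round(e,4));V.append(P)
C=np.mean(V[:4],0);d=(V[2]+V[3]-V[0]-V[1]);print("centre",C,"yaw",np.degrees(np.arctan2(d[1],d[0])),"sep",np.linalg.norm(d)/2)
print("V on z=.05:",onz(a,[A(204,92),A(174.5,509)],.05).mean(0),onz(b,[B(468,93),B(499.5,508)],.05).mean(0))
print("r1 left edge",onz(a,[A(55,42),A(37,547)],.01)); print("r2 right edge",onz(b,[B(622,43),B(640,538)],.01))
# held handle direction in wrist views
for f in(a,b):
    h=cv2.cvtColor(f["frame"],cv2.COLOR_RGB2HSV)
    for y in(20,100,200,230):
        m=np.where((h[y,220:290,1]>130)&(h[y,220:290,0]<20))[0]+220; print(y,m.min(),m.max(),end="; ")
    print(monitor.sense()["position"])
```

```text
far-back V [0.4393 0.2557 0.049 ] 0.0004
far-front V [0.4512 0.255  0.0523] 0.0005
near-front V [0.549  0.2488 0.0497] 0.0007
near-back V [0.5619 0.2473 0.0503] 0.0015
plate BR [0.5766 0.281  0.0088] 0.0001
plate tl/ [0.4233 0.2224 0.0082] 0.0001
centre [0.50034951 0.25169807 0.05032855] yaw -3.8107239031816893 sep 0.11044248218385928
V on z=.05: [0.50012142 0.25176172 0.05      ] [0.50039713 0.25160462 0.05      ]
r1 left edge [[0.42374824 0.22213617 0.01      ]
 [0.57189071 0.21235315 0.01      ]]
r2 right edge [[0.42856394 0.29153268 0.01      ]
 [0.57629777 0.2811632  0.01      ]]
20 238 271; 100 240 271; 200 240 269; 230 241 268; [0.5702999  0.33887082 0.24011819]
20 238 271; 100 240 271; 200 240 269; 230 241 268; [0.5702999  0.33887082 0.24011819]
```

The notch bottoms triangulate to 50.3 mm high and 110.4 mm apart, as the text says. Before lowering I check clearance to the tajine lid and to the teal decoy.

Run:
```python
from h import *
t=dict(np.load("r1.npz"));
f=grab("top"); s=grab("side","s3")
im=cv2.imread("pics/top0.png")
m=cv2.inRange(cv2.cvtColor(im,cv2.COLOR_BGR2HSV),np.array((3,140,50)),np.array((14,255,255)))
m[:, :150]=0;m[:,235:]=0;m[190:]=0
c=max(cv2.findContours(m,0,2)[0],key=cv2.contourArea);(x,y),r=cv2.minEnclosingCircle(c)
g={k:f[k] for k in("mtx","k1","view")}
print("lid",onz(g,[(x,y),(x,y+r),(x,y-r)],0.0),r)
for b in blobs(mask(f,(5,110,20),(22,255,235),(100,190,260,330)),20): print(b)
cv2.imwrite("pics/t3.png",cv2.cvtColor(f["frame"],cv2.COLOR_RGB2BGR))
```

```text
lid [[0.7632446  0.2132724  0.        ]
 [0.67473819 0.21332796 0.        ]
 [0.85219866 0.21314139 0.        ]] 31.911287307739258
(np.int32(60), array([117.7, 194.7]), array([114, 190,   7,  13], dtype=int32))
(np.int32(1327), array([176.2, 241. ]), array([163, 214,  28,  55], dtype=int32))
```

View pics/t3.png

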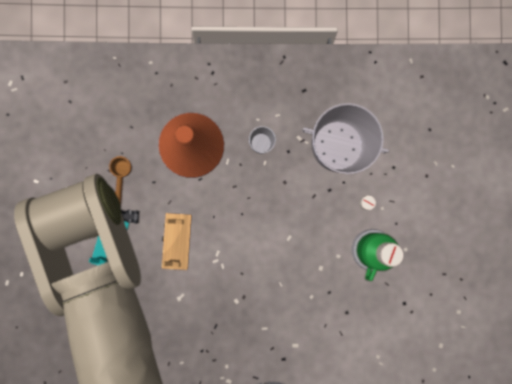

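The bowl now shows at (121,167) in the top view, and the lid edge at x=0.675 leaves about 34 mm of clearance. I check the grip offset from the bowl, then place.

Run:
```python
from h import *
f=grab("top");s=grab("side")
m=mask(f,(5,110,20),(22,255,235),(105,150,140,185));c=max(cv2.findContours(m,0,2)[0],key=cv2.contourArea)
p=c[:,0,:]; top=p[p[:,1]<174]; (x,y),r=cv2.minEnclosingCircle(top);print(x,y,r,onz(f,[(x,y)],.264))
P=monitor.sense()["position"];print(P, np.linalg.norm(onz(f,[(x,y)],.264)[0][:2]-P[:2]))
yaw=np.radians(-3.8);d=np.array([np.cos(yaw),np.sin(yaw)]);g=np.array([.5002,.2517])+.015*d
q=down(np.pi/2+yaw)
env.reach([*g,.14],q)
env.movel([*g,.056],velocity=.1)
s0=monitor.sense();print(s0["position"],s0["contact_force"])
grab("side","p1");grab("wrist","p1w")
print(s0["clock"])
a=[cv2.imread(f"pics/{n}.png") for n in("p1","p1w")];a[0]=cv2.resize(a[0][110:230,140:300],(512,384));cv2.imwrite("pics/c5.png",cv2.resize(np.hstack(a),(800,300)))
```

```text
119.80000305175781 166.5 10.783881187438965 [[0.67219347 0.3321684  0.264     ]]
[0.57022174 0.33931351 0.24022365] 0.10222175672383713
[0.51561295 0.25087537 0.0566636 ] [-0.1344265   0.87967643 -0.00614652]
11.8083
```

View pics/c5.png

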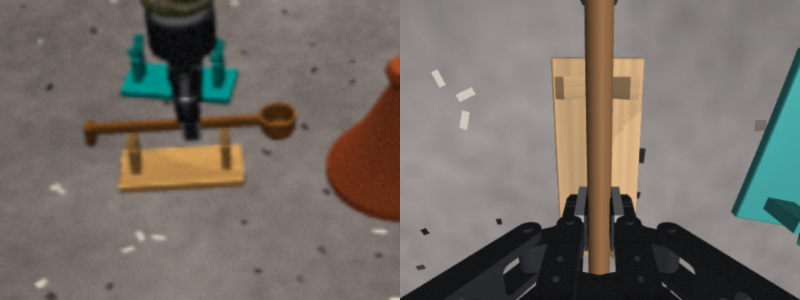

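The handle lies over the middle of the posts (wrist, x≈598) and level in the side view. I lower it under guard.

Run:
```python
from h import *
yaw=np.radians(-3.8);d=np.array([np.cos(yaw),np.sin(yaw)]);g=np.array([.5002,.2517])+.015*d
r=env.movel([*g,.0415],velocity=.025,guard=5)
s=monitor.sense();print(r,s["position"],s["contact_force"])
env.release();s=monitor.sense();print(s["finger_gap"],s["clock"])
env.movel([*g,.15],velocity=.15)
q=down(np.pi/2+yaw)
env.movel([g[0]+.05,g[1],.22],velocity=.2)
f=grab("wrist","p2w");np.savez("p2w.npz",**f);grab("side","p2")
print(monitor.sense()["clock"])
a=[cv2.imread(f"pics/{n}.png") for n in("p2","p2w")];a[0]=cv2.resize(a[0][110:230,140:300],(512,384));cv2.imwrite("pics/c6.png",cv2.resize(np.hstack(a),(800,300)))
```

```text
True [0.515126   0.25036872 0.04431755] [-1.02416181 -1.88005622  3.05343464]
0.9986267747742704 13.0917
14.6333
```

View pics/c6.png

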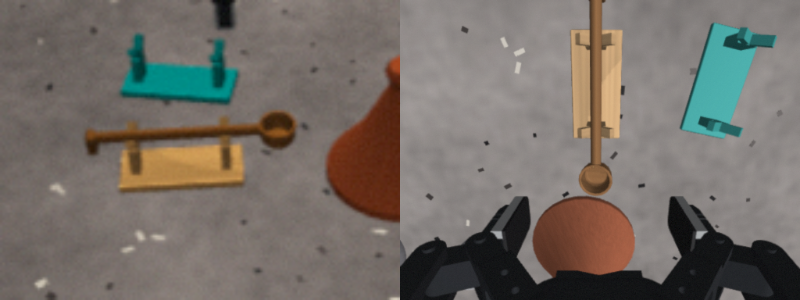

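It lies in both notches, bowl up at about (277,128) in the side crop and (596,179) in the wrist view. Now I measure centring, tilt and height, and look from the top on the way to the jug.

Run:
```python
from h import *
env.reach([.471,-.2865,.24],down(np.radians(-60)))
t=grab("top","t6");s=grab("side","s6");f=dict(np.load("p2w.npz"));f["k1"]=float(f["k1"])
m=mask(f,(5,110,20),(16,255,235),(225,205,285,252));p=np.argwhere(m)[:,::-1];
print(p.min(0),p.max(0))
yaw=np.radians(-3.8);d=np.array([np.cos(yaw),np.sin(yaw),0]);n=np.array([-d[1],d[0],0]);C=np.array([.5002,.2517,0])
fr=lambda P:np.c_[(P-C)@d,(P-C)@n,P[:,2]]*1000
print("wrist bowl L,R,bottom in rest frame mm",fr(onz(f,[(p[:,0].min()-.5,227),(p[:,0].max()+.5,227),(254,p[:,1].max()+.5)],.068)).round(1))
for nm,g,roi in(("top",t,(160,185,195,300)),("side",s,(165,145,270,180))):
    m=mask(g,(5,130,20),(15,255,150),roi);print(nm,blobs(m,8))
print("expected px: foot top end",proj(t,[C-.110*d+[0,0,.067]]),"bowl end",proj(t,[C+.141*d+[0,0,.068]]))
print("side: foot",proj(s,[C-.110*d+[0,0,.060]]),"bowl c rim",proj(s,[C+.118*d+[0,0,.068]]),"axis",proj(s,[C-.08*d+[0,0,.06],C+.09*d+[0,0,.06]]))
a=cv2.imread("pics/t6.png")[185:300,140:210];b=cv2.imread("pics/s6.png")[145:195,165:270];c=cv2.imread("pics/p2w.png")[0:255,200:320]
cv2.imwrite("pics/c7.png",np.hstack([cv2.resize(i,None,fx=500/i.shape[0],fy=500/i.shape[0],interpolation=2) for i in(a,c)]))
cv2.imwrite("pics/c8.png",cv2.resize(b,None,fx=7,fy=7,interpolation=2))
grab("wrist","w_jug2");print(monitor.sense()["clock"])
```

```text
[229 205] [270 249]
wrist bowl L,R,bottom in rest frame mm [[114.  -23.5  68. ]
 [114.   20.   68. ]
 [139.9   2.9  68. ]]
top [(np.int32(498), array([174.4, 228.2]), array([168, 190,  17,  95], dtype=int32))]
side [(np.int32(155), array([249.7, 161.2]), array([239, 154,  19,  15], dtype=int32))]
expected px: foot top end [[169.68873284 285.39585885]] bowl end [[176.51816183 187.43196317]]
side: foot [[174.39732871 164.80551069]] bowl c rim [[251.15116461 158.5027402 ]] axis [[184.55088335 164.23975624]
 [241.83148755 161.09889357]]
16.75
```

View pics/c7.png

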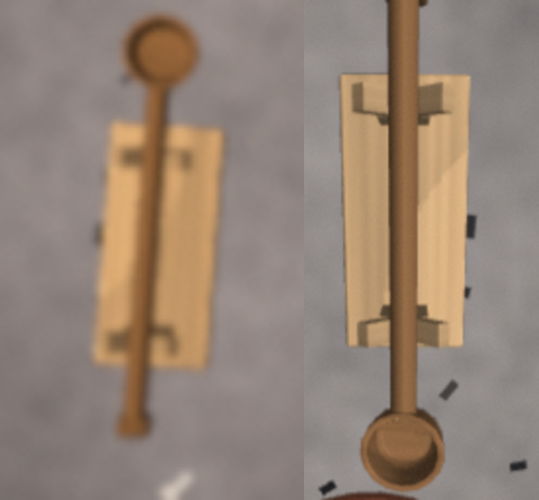

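View pics/c8.png

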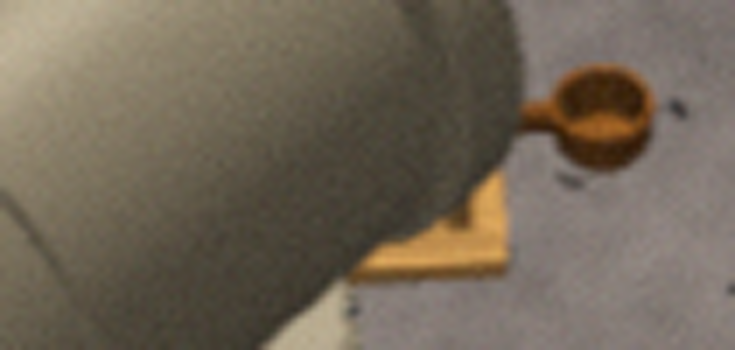

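View pics/w_jug2.png

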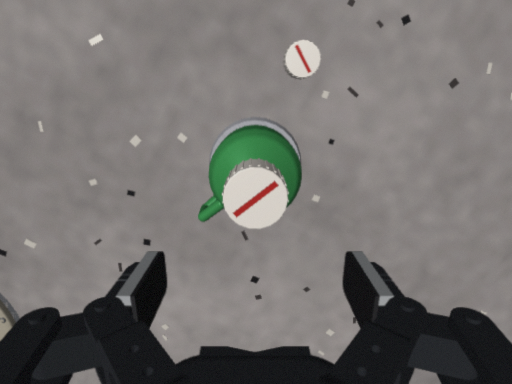

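Scoop checks: the foot end is at row 285 against 285.4 expected. The bowl rim in the side view is at about (251,159) against (251.2,158.5). So it is centred, level and facing up. The wrist view has the cap at (255,196) midway between the jaws, so I grip it and press.

Run:
```python
from h import *
f=grab("wrist");m=mask(f,(0,120,60),(8,255,255),(220,160,290,235));p=np.argwhere(m)[:,::-1]
print("cap now",onz(f,[p.mean(0)],.144))
x,y=.4713,-.2865
env.movel([x,y,.165],velocity=.15)
print(env.movel([x,y,.104],velocity=.06,guard=8),monitor.sense()["position"])
env.close_gripper(effort=80)
s=monitor.sense();print(s["finger_gap"],s["contact_force"],s["position"],s["clock"])
grab("side","g1");grab("wrist","g1w")
a=[cv2.imread(f"pics/{n}.png") for n in("g1","g1w")];a[0]=cv2.resize(a[0][264:384,140:300],(512,384));cv2.imwrite("pics/c9.png",cv2.resize(np.hstack(a),(800,300)))
```

```text
cap now [[ 0.47194703 -0.28653722  0.144     ]]
False [ 0.47147401 -0.28665569  0.10437585]
0.6063975399504297 [-1.02940476  1.51279253  5.00017637] [ 0.47141195 -0.28654393  0.10460632] 19.025
```

View pics/c9.png

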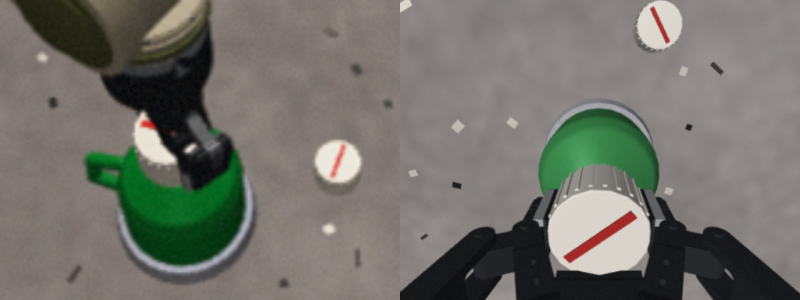

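The cap is between the pads (600,230 in the wrist view). Now I press it.

Run:
```python
from h import *
x,y=.4713,-.2865
z0=monitor.sense()["position"][2]
r=env.movel([x,y,.088],velocity=.02,guard=22)
s=monitor.sense();print(r,z0-s["position"][2],s["finger_gap"],s["contact_force"],s["position"])
env.hold(.2);s=monitor.sense();print(s["contact_force"],s["position"],s["joints"].round(3),s["clock"])
grab("wrist","g2w");grab("side","g2")
a=[cv2.imread(f"pics/{n}.png") for n in("g2","g2w")];a[0]=cv2.resize(a[0][264:384,140:300],(512,384));cv2.imwrite("pics/c10.png",cv2.resize(np.hstack(a),(800,300)))
```

```text
True 0.0075949795978211415 0.6059229127259992 [-2.84310446  2.32860307 10.46600116] [ 0.47149109 -0.28659355  0.09699213]
[-2.70757481  2.41053308 10.20531526] [ 0.47148809 -0.28659897  0.0970799 ] [-0.758  0.509  1.584 -0.     1.047  0.288] 19.85
```

View pics/c10.png

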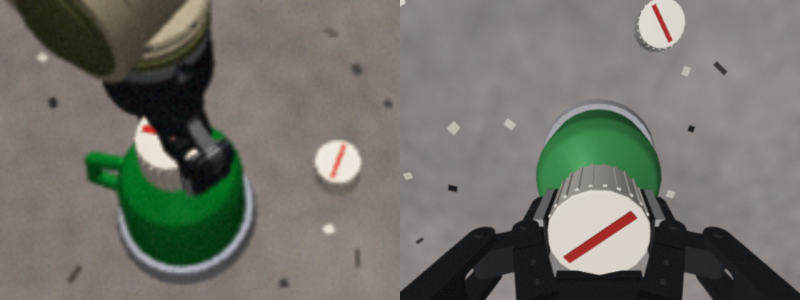

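The cap sank 7.6 mm with no slip in the jaws (same place in the wrist view, jug rim moved). I push slightly further into the stop.

Run:
```python
from h import *
x,y=.4713,-.2865
z=monitor.sense()["position"][2]
for dz in(.001,.002,.003,.004):
    env.movel([x,y,z-dz],velocity=.01); env.hold(.1)
    s=monitor.sense();print(dz,s["position"][2],s["contact_force"].round(2),s["joints"].round(3))
    if s["contact_force"][2]>20: break
print(s["clock"])
```

```text
0.001 0.09718027890906215 [-2.24  2.    9.06] [-0.759  0.509  1.583 -0.     1.048  0.288]
0.002 0.09658552814599988 [-4.8   3.84 12.45] [-0.759  0.51   1.584 -0.     1.046  0.288]
0.003 0.09652201206475315 [-7.06  5.15 21.59] [-0.758  0.51   1.584 -0.     1.046  0.288]
21.0
```

It is at the hard stop, since the force rises without motion. Now I turn it with the push kept.

Run:
```python
from h import *
x,y,zc=.4713,-.2865,.0940
v0=None
for a in(8,20,35,50,65,80,93):
    c=monitor.sense()["clock"]
    env.movel([x,y,zc],velocity=.01,frame=down(np.radians(-60+a)))
    s=monitor.sense();print(a,round(s["clock"]-c,2),s["position"].round(4),s["contact_force"].round(1),s["ft_torque"].round(2),s["joints"][5].round(3),s["finger_gap"].round(3))
    if a==20: grab("wrist","t20"); 
    if abs(s["ft_torque"]).max()>4: print("stop");break
    if s["contact_force"][2]<13: zc-=.0008
    if s["contact_force"][2]>30: zc+=.0008
grab("wrist","t93");grab("side","t93s");print(s["clock"],zc)
a=[cv2.imread(f"pics/{n}.png") for n in("t93s","t93")];a[0]=cv2.resize(a[0][264:384,140:300],(512,384));cv2.imwrite("pics/c11.png",cv2.resize(np.hstack(a),(800,300)))
```

```text
Traceback (most recent call last):
AttributeError: 'float' object has no attribute 'round'
```

Run:
```python
from h import *
x,y,zc=.4713,-.2865,.0940
s=monitor.sense();print(s["position"].round(4),s["contact_force"].round(1),s["ft_torque"].round(2),s["joints"].round(3),s["clock"])
for a in(20,35,50,65,80,93):
    c=monitor.sense()["clock"]
    env.movel([x,y,zc],velocity=.01,frame=down(np.radians(-60+a)))
    s=monitor.sense();print(a,round(s["clock"]-c,2),s["position"].round(4),s["contact_force"].round(1),s["ft_torque"].round(2),round(s["joints"][5],3),round(s["finger_gap"],3))
    if a==20: grab("wrist","t20"); 
    if abs(s["ft_torque"]).max()>4: print("stop");break
    if s["contact_force"][2]<13: zc-=.0008
    if s["contact_force"][2]>30: zc+=.0008
grab("wrist","t93");grab("side","t93s");print(s["clock"],zc)
a=[cv2.imread(f"pics/{n}.png") for n in("t93s","t93")];a[0]=cv2.resize(a[0][264:384,140:300],(512,384));cv2.imwrite("pics/c11.png",cv2.resize(np.hstack(a),(800,300)))
```

```text
[ 0.472  -0.2869  0.0965] [-4.5  5.4 22. ] [0.84 0.86 0.15] [-0.758  0.51   1.584 -0.     1.045  0.148] 21.2917
20 0.36 [ 0.4719 -0.2867  0.0966] [-5.   5.4 21.3] [0.93 0.95 0.09] -0.061 0.609
35 0.41 [ 0.4718 -0.2866  0.0965] [-5.3  6.2 22.3] [1.04 1.07 0.07] -0.323 0.606
50 0.41 [ 0.4717 -0.2866  0.0965] [-5.6  6.6 22.9] [0.97 1.16 0.05] -0.585 0.609
65 0.41 [ 0.4716 -0.2866  0.0965] [-6.2  6.5 22.6] [0.98 1.24 0.2 ] -0.846 0.61
80 0.41 [ 0.4715 -0.2866  0.0965] [-6.5  7.1 22.8] [0.98 1.36 0.2 ] -1.108 0.609
93 0.38 [ 0.4714 -0.2866  0.0965] [-7.9  6.2 22.2] [0.93 1.42 0.21] -1.335 0.61
23.7083 0.094
```

View pics/c11.png

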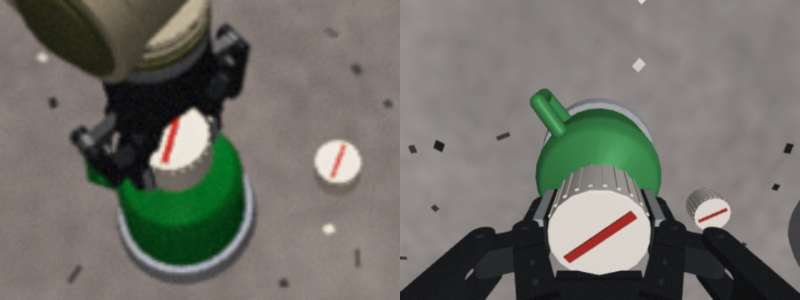

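The bar kept its place in the jaws while the jug handle swung round, so the cap really turned about 93°. I lift it straight up.

Run:
```python
from h import *
x,y=.4714,-.2866
r=env.movel([x,y,.115],velocity=.03,guard=45);s=monitor.sense();print(r,s["position"],s["contact_force"].round(1),s["finger_gap"])
if not r:
    env.movel([x,y,.2085],velocity=.08);env.hold(.5)
    s=monitor.sense();print(s["position"],s["contact_force"].round(1),s["ft_torque"].round(2),s["finger_gap"],s["clock"])
grab("wrist","f1");grab("side","f1s");grab("top","f1t")
a=[cv2.imread(f"pics/{n}.png") for n in("f1s","f1","f1t")];b=cv2.resize(a[0][250:384,130:309],(512,384));cv2.imwrite("pics/c12.png",cv2.resize(np.vstack([np.hstack([a[0],b]),np.hstack(a[1:])]),(800,600)))
```

```text
False [ 0.47131078 -0.28654525  0.1148022 ] [-0.9  1.  -0. ] 0.6048815788692845
[ 0.47140936 -0.28659748  0.20848381] [-0.1 -0.3 -1.1] [ 0.    0.02 -0.02] 0.6099227466416941 26.475
```

View pics/c12.png

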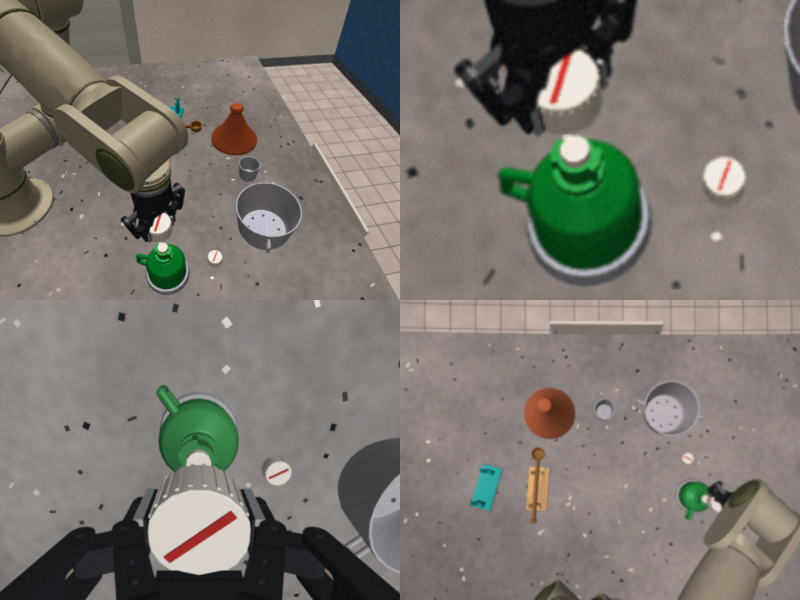

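The cap is off: the jug's white liner shows at (575,150) in the zoomed side view, and the cap is held upright above it. The scoop still lies in its rest in the top view at (537,485), and the bystanders have not moved. I check the cap height, then hand in.

Run:
```python
from h import *
s=grab("side");w=grab("wrist");t=grab("top")
ms=mask(s,(0,120,90),(6,255,255),(180,260,235,315));mw=mask(w,(0,120,60),(8,255,255),(195,250,320,360))
print(blobs(ms,5),blobs(mw,30))
c=lambda m:max(blobs(m,5),key=lambda b:b[0])[1]
print("cap top",tri(s,c(ms),w,c(mw)))
a=cv2.imread("pics/top0.png")
b=cv2.cvtColor(t["frame"],cv2.COLOR_RGB2BGR);roi=np.s_[95:180,150:390];print("bystander diff mean",np.abs(a[roi].astype(int)-b[roi]).mean())
s=monitor.sense();print(s["qvel"].round(4),s["finger_gap"],s["clock"])
job.hand_in()
```

```text
[(np.int32(55), array([201.3, 284.9]), array([197, 275,   9,  21], dtype=int32))] [(np.int32(1177), array([256.6, 302.8]), array([210, 271,  93,  65], dtype=int32))]
cap top (array([ 0.47194637, -0.28697242,  0.24758791]), np.float64(0.0032643398295451958))
bystander diff mean 1.9084150326797387
[ 0.0002 -0.0001 -0.0011  0.0007  0.0009  0.0004] 0.6075920197333594 26.775
the job is handed in; nothing more can be done
```

The job is done and handed in at 26.8 s of the 58 s allowed.

- **Scoop:** It lies in the notches of the light wooden rest, released, level and bowl up. Its foot end and bowl rim showed within about a pixel of where they should be. The bowl's far end measured 1–3 px short, and the scoop's length had measured short from the start too. I put the centring at within about 1–3 mm.
- **Jug cap:** I pressed it to its hard stop (about 22 N on the tool), kept it pressed while turning it 93° anticlockwise, and lifted it straight off.
- **Final pose:** The cap is held still and upright over the mouth. Its top measured 0.248 m, which puts its lower edge about 8 cm above the mouth.
- **Bystanders:** The basket, tajine lid and measuring cup showed no change in the top view from start to finish.

Three readings disagreed slightly:
- **Cap height on the jug:** two estimates of the cap top differed, 140.6 mm against 144.3 mm.
- **Final cap sightings:** the two camera rays used for the final height missed each other by 3 mm.
- **Bowl offset:** the bowl rim read about 1.7 mm to one side, which I put down to shading.

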